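# Click the filter slide of the lamp unit into its notch and hold it

## Task

The filter slide inside the cream-white lamp unit must come into the beam for the next picture. Lever the grey hood open with the thin blade put into the slot at the foot of its front (do not start the hood with the fingers), swing it right back so that it stays open, and lay the blade down flat on the bench. Then take the slide by its upright tab, push it to the left along its rail until you feel the spring ball click into the notch of the strip, and finish still gripping the tab, holding the slide at the notch while I take the picture; leave the other things on the bench where they are.

Things in the scene. Friction and masses are not known exactly. Their poses are not given: they have to be found in the camera images.
- lamp_unit: Cream-white lamp unit, a fixed box 125 mm deep (x) by 180 mm wide (y) by 65 mm high to its flat top deck; black front panel with dimmer and light-guide socket facing the robot (-x of its frame). Origin: centre of its underside, on the bench; x points to its rear, y to its left seen from the robot, z up.
- hood (a joint): Grey sheet hood on the top deck, 107 mm deep, 150 mm wide and 42 mm high, open underneath, skirts 3 mm thick. It hinges on the rear top edge of the unit, with the axis along the unit's y; its front swings up and back. 0 = shut, skirts standing on the deck; 1.9 rad = fully back (stop). The hinge is stiff (0.13 N m) and the hood stays wherever it is left; about 2 N upward at its front edge lifts it.
- hood_hinge (a point): Middle of the hood's hinge axis: 65.5 mm behind the unit's centre, 65 mm above the bench. Fixed to the unit, axes as the unit's.
- hood_slot (a point): Middle of the prying slot at the foot of the hood's front skirt, on its outer face: 108 mm in front of the hinge axis and 3.5 mm above the deck when shut. The slot is 30 mm wide and 7 mm high, runs through the 3 mm skirt into the hollow hood and is open to the deck below; the deck goes on 20 mm in front of the skirt, to the front edge of the unit. Moves with the hood.
- blade: Loose opening blade of 60 g lying on the bench: a wooden handle 95 mm long, 16 mm wide, 14 mm thick, with a thin steel blade, 12 mm wide and 2 mm thick, that starts 55 mm and ends 123 mm ahead of the handle's middle, at half the handle's thickness (7 mm above the underside). Origin: centre of the handle's underside; x points along the blade to its tip, z up.
- slide (a joint): Filter slide under the hood, running along the unit's y on a rail on the deck. Value in m, 0 = right end of the rail, grows to the left, end stop at 0.075; it starts between 0 and 0.020 and the notch comes at about 0.042 to 0.058. It slides with about 1.5 N; over the last 3 mm before the middle of the notch the spring ball pulls the slide in with up to about 3 N, and from the middle on it resists, so that some 5 N are needed to push the slide out of the notch either way.
- slide_tab (a point): Centre of the top of the slide's upright black tab, 36 mm above the deck (101 mm above the bench). The tab is 22 mm along the unit's x, 12 mm along its y and stands 26 mm above the slide's plate, whose top is 10 mm above the deck. Moves with the slide.
- slide_ball (a point): Where the spring ball, in the middle of the slide's rear edge, meets the strip: 19 mm to the left (unit's +y) of the tab's centre, 24 mm behind it. Moves with the slide.
- notch (a point): The notch, 6.4 mm wide, in the front face of the steel strip that stands behind the slide, 16 mm high; axes as the unit's. The ball sits in it when slide_ball has come to this point along the unit's y. The strip is set along the rail differently each time, and the filter is over the round light port at the notch.
- puck_a: Bystander: round brown resin specimen, 30 mm across, 19 mm high; origin at the centre of its underside.
- ref_block: Bystander: round steel reference block, 50 mm across, 15 mm high; origin at the centre of its underside.
- loupe_1: Bystander: black stand loupe, 40 mm across, 34 mm high, on the blue notebook; origin at the centre of its underside.
- box_of_slips: Bystander: small yellow lidded box, 48 by 64 by 28 mm; origin at the centre of its underside.

How it is judged:
On the way, in this order (a step that is already met when the one before it is completed fails the run):
1. the blade levers the hood up from its seat (value of joint hood above 0.1 rad and contact force between blade and hood above 0.3 N), for 0.05 s.
2. the hood is swung right back, past upright (value of joint hood above 1.55 rad), for 0.2 s.
At the end, for the whole second after the job is handed in: The hood stands open past upright (at least 1.55 rad), the blade lies flat on the bench, let go and at rest, and the fingers grip the slide (at least 3 N) with its ball within 1.6 mm of the middle of the notch, the slide at rest (value of joint hood above 1.55 rad and y of slide_ball in the frame of notch between -0.0016 and 0.0016 m and velocity of joint slide between -0.005 and 0.005 m/s and contact force between the fingers and slide above 3 N and height (world z) of blade between -0.006 and 0.006 m and angle between blade's own z axis and vertical below 0.15 rad and linear speed of blade below 0.02 m/s and contact force between the arm and blade below 0.1 N); the arm keeps its last pose, push and grip.
It fails at once if the fingers start the hood instead of the blade (contact force between the fingers and hood above 1 N and value of joint hood below 0.1 rad).
It fails at once if a bystander is pushed more than 20 mm (distance of any of puck_a, ref_block, loupe_1, box_of_slips from where it was at the start of the episode above 0.02 m).
It also fails if it takes over 67 s, if anything falls off the work surface, if the arm or the gripper's body presses on something with over 40 N, if the wrist force passes 120 N, or if a joint passes its speed limit or range.

## Robot

A 7-joint arm with a two-finger parallel gripper is mounted at the origin on a cart in front of the work surface, level with it; the furniture and walls round the work are solid. World frame = base frame: x ahead of the robot, y to its left, z up, the work surface at z = 0. Lengths are in m, angles in rad, forces in N, time in s.
With the tool pointing down it reaches from about 0.4 to 0.85 m from the base axis. Payload 4.5 kg.
Tool frame: the origin (TCP) lies midway between the tips of the shut fingers; the grasp point (between the pads) lies 19 mm behind it; z points along the fingers, y is the direction in which the jaws open and shut (so a half turn about z gives the same grasp; the last joint's range is limited). The gripper opens to 88 mm and grips with 3 to 60 N. Pads are 18 mm wide; open, the fingers measure 123 mm over their backs; the gripper's body (75 mm by 187 mm) begins 45 mm behind the grasp point.
Start: joints at [-1.236, 0.689, -0.195, 1.565, 0.157, 0.902, -0.215], TCP at [0.185, 0.597, 0.239] pointing down, gripper open.
Joint ranges: [-3.01, 3.01], [-0.46, 2.08], [-1.47, 1.51], [0.13, 2.56], [-1, 4.14], [0.04, 2.09], [-2.66, 2.66]. Speed limits (rad/s): [2.57, 2.57, 3.14, 3.14, 3.14, 3.14, 3.14].

## Interface

Orientations are given as a unit quaternion [x, y, z, w].
In Python, from plant import get_state, snapshot, finish_job, regions_of gives the robot as it stands.
- The arm moves only by the tool send_rows, never from a script. Its argument "series" is a list of rows, each an object of numbers: "grip": the opening, from 0 (shut) to 1 (fully open); "dx", "dy", "dz": the shift along the tool's x, y, z in mm; "turn": the turn about the tool's z in rad. A call has 1 to 20 rows; each row shifts and turns the commanded pose from where the row before left it, along the tool's axes as they then stand; what a row does not reach is not made up. A row lasts 1/10 s, in which the tool goes at most 50 mm and 8.59 degrees, less where a joint would pass 70% of its speed; a pose out of reach is approached as far as the arm can. A call is refused whole if a number of a shift passes 50 or a number of a turn 0.15, either way. A call with a gripper value outside its range is refused whole. The fingers move at their own pace and stop on an object; "force" is the grip in N (left out, the last holds). Time passes only in rows, so rows that do not move let the fingers close. It gives the time, the measured TCP pose, the force and the opening at its end, in the units of the state.
- get_state(): the state, without advancing time (a new reading comes with each control period).
- snapshot(name): name is "side" or "top"; returns a dict with "img" (420x560x3 uint8, red, green, blue), "depth" (420x560 float32, m along the optical axis (not along the pixel's ray), 0 where there is no reading), "fov_y" (degrees; the focal length in pixels is half the picture's height over the tangent of half this angle, whatever the lens; pixels are square), "cx", "cy" (the principal point, pixels), "R" (3x3) and "t" (3): a world point X has camera coordinates R X + t. Camera axes: x right, y down, z forward; pixel columns grow to the right and rows downward; lengths in m; the calibration is good to about 2 mm. A picture is of the moment at which its call begins.
- finish_job(): hands the job in, once; it reports no verdict.
Trained networks look in a picture, given as the dict that the camera call returned (one of the last four; its "shot" number tells which), for a name from the list of things; names that differ only in an ending like _2 or _b are one class to them, and where a whole thing is asked for, a point or a joint stands for the part that bears it (a point fixed in the world has none). Each returns a list of dicts, best first, with "score" (0 to 1); they miss things now and then, are a little off and sometimes report something else, mostly with a low value. They report only what shows in the picture. A call takes as long as a camera call.
- regions_of(picture, target): "pixels" (420x560 bool, what is visible of it) and "extent" ([left, top, right, bottom] in pixels, round what is visible of it).
The state is a dict: "clock": time; "q": joint angles; "qd": joint speeds; "joint_torque": joint torques, N m; "tool_pos": TCP position; "eef_rot": TCP orientation; "contact_force": force on the tool from outside, world axes, zero at the start; "moment": the same for the moment, N m; "opening": opening from 0.0 (shut) to 1.0 (fully open).
Only numpy, scipy, OpenCV 4.12 (cv2) and the standard library are available. Lean on these libraries where they do the work, as an engineer would, in place of code of your own. Each camera call takes 0.05 s, during which the arm holds its last target.

## Working session

There is one attempt and no reset: what is moved stays moved. The work goes in short steps, Python scripts to look and compute and a tool call to move; the robot and the scene stay as the last step left them, time stands still between calls to the robot, and variables do not carry over. Pictures are saved under pics/ and viewed, and the job is handed in when it is done.

Besides the shell and the picture viewer there is one more tool, called as name(argument=value, ...) on one line, values as JSON. send_rows: Moves the arm, as the interface text tells. Its arguments: {"type":"object","properties":{"series":{"type":"array","items":{"type":"object","properties":{"grip":{"type":"number"},"dx":{"type":"number"},"dy":{"type":"number"},"dz":{"type":"number"},"turn":{"type":"number"}}}},"force":{"type":"number"}},"required":["series"]}

```bash
mkdir -p pics; ls; cat > h.py <<'E'
import numpy as np, cv2
from plant import get_state, snapshot, finish_job, regions_of
def save(p,n): cv2.imwrite(f'pics/{n}.png',cv2.cvtColor(p['img'],cv2.COLOR_RGB2BGR))
def K(p):
    f=p['img'].shape[0]/2/np.tan(np.radians(p['fov_y'])/2); return f,p['cx'],p['cy']
def cloud(p):
    f,cx,cy=K(p); d=p['depth']; v,u=np.mgrid[:d.shape[0],:d.shape[1]]
    c=np.stack([(u-cx)/f*d,(v-cy)/f*d,d],-1)
    return (c-p['t'])@p['R']
def proj(p,X):
    f,cx,cy=K(p); c=np.asarray(X)@np.array(p['R']).T+p['t']
    return np.stack([c[...,0]/c[...,2]*f+cx,c[...,1]/c[...,2]*f+cy],-1)
E
python3 - <<'E'
from h import *
s=get_state(); print(s)
for n in ['top','side']:
    p=snapshot(n); save(p,n+'0'); print(n,p['fov_y'],p['cx'],p['cy'],np.round(p['R'],3).tolist(),np.round(p['t'],3), 'cam',-np.array(p['R']).T@p['t'])
    W=cloud(p); np.save(n+'0.npy',W)
    for t in ['lamp_unit','hood','blade','slide','puck_a','ref_block','loupe_1','box_of_slips']:
        for r in regions_of(p,t)[:2]:
            m=r['pixels']&(p['depth']>0); 
            print(t,round(r['score'],2),r['extent'],np.round(np.median(W[m],0),3) if m.any() else None, m.sum())
E
```

```text
pics
{'clock': 0.0, 'q': array([-1.23624658,  0.68998846, -0.19450276,  1.56635015,  0.15730151,
        0.90246973, -0.21511968]), 'qd': array([ 1.21699794e-03, -1.12759436e-03,  2.20561577e-05, -7.46443976e-04,
        7.33490635e-04,  2.83443163e-03,  1.00218114e-03]), 'joint_torque': array([-2.40352820e-04, -5.27568233e+01, -1.26753587e+00, -1.53427863e+01,
       -5.27887791e-02,  6.57518831e-03,  1.75210589e-04]), 'tool_pos': array([0.18501368, 0.59632968, 0.23790531]), 'eef_rot': array([ 1.49780180e-01,  9.88718901e-01, -9.09775283e-04, -6.87549286e-05]), 'contact_force': array([ 0.12519016, -0.24996317,  0.04639821]), 'moment': array([ 0.01250413, -0.04982987,  0.01056046]), 'opening': 1.003667805523699}
top 49.55475312869385 276.91979767478045 217.26684228293414 [[-0.023, -1.0, -0.003], [-0.994, 0.023, -0.11], [0.11, 0.0, -0.994]] [-0.13   0.575  1.162] cam [ 0.44044095 -0.14369246  1.21751333]
lamp_unit 0.8 [289.5, 166.7, 360.2, 223.1] [ 0.618 -0.264  0.105] 3841
hood 0.83 [298.9, 167.1, 358.8, 210.7] [ 0.632 -0.268  0.106] 2677
blade 0.77 [227.5, 220.2, 236.6, 283.7] [ 0.4
[... 208 characters left out ...]
26 -0.391  0.027] 430
side 43.69118369090793 284.65648279059144 204.71793501004905 [[-0.961, -0.277, 0.022], [-0.143, 0.424, -0.895], [0.238, -0.862, -0.446]] [0.522 0.206 0.919] cam [0.31154545 0.85046043 0.58279748]
lamp_unit 0.85 [248.0, 152.0, 326.6, 225.1] [ 0.613 -0.196  0.069] 3966
hood 0.91 [250.0, 153.7, 310.2, 193.2] [ 0.627 -0.223  0.107] 2039
blade 0.74 [285.7, 259.1, 360.3, 274.9] [ 0.465 -0.025  0.011] 582
puck_a 0.65 [317.4, 306.1, 333.5, 322.2] [0.43  0.136 0.019] 172
ref_block 0.64 [249.3, 153.4, 323.3, 223.8] [ 0.613 -0.196  0.069] 3929
loupe_1 0.49 [319.5, 303.0, 333.8, 323.0] [0.429 0.136 0.019] 209
box_of_slips 0.91 [363.5, 180.5, 382.0, 199.7] [ 0.424 -0.37   0.028] 371
```

```bash
python3 - <<'E'
import cv2
a=cv2.imread('pics/top0.png');b=cv2.imread('pics/side0.png')
cv2.imwrite('pics/top0z.png',cv2.resize(a[120:320,140:410],None,fx=2.9,fy=2.9,interpolation=2))
cv2.imwrite('pics/side0z.png',cv2.resize(b[130:340,200:400],None,fx=2.8,fy=2.8,interpolation=2))
E
```

```text
(no output)
```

View pics/top0.png

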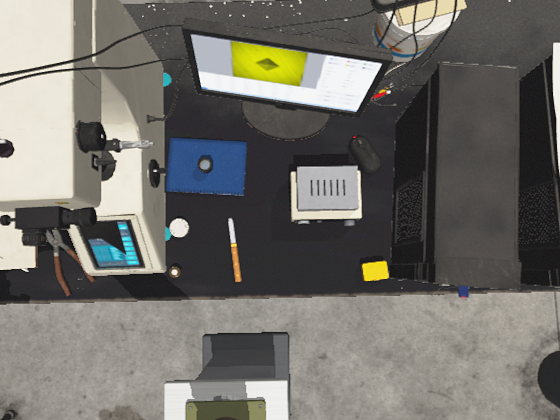

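View pics/top0z.png

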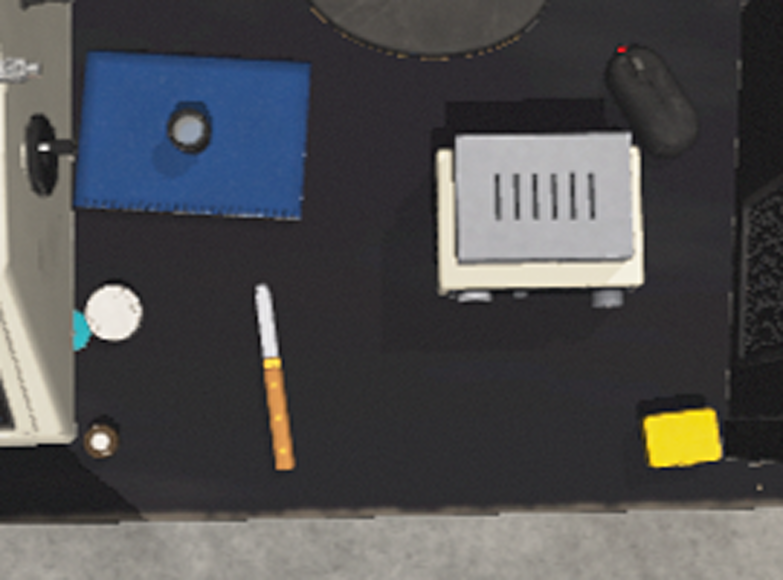

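View pics/side0z.png

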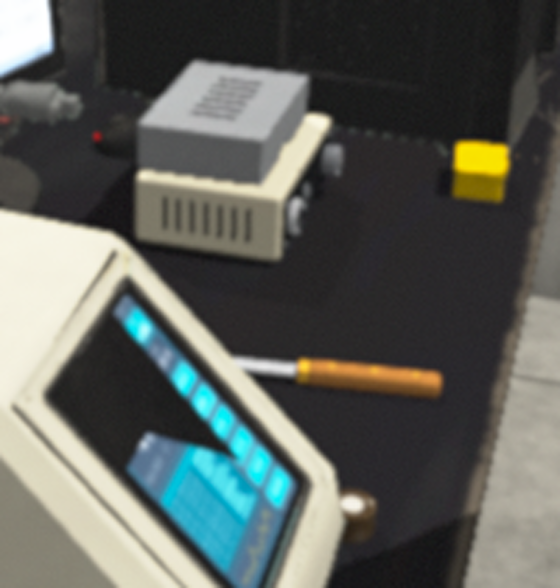

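The top view shows the lamp unit around (325,195), the blade around (235,250) pointing away from the robot, the microscope on the left and a box on the right. Next I'll measure poses and the free space around them.

```bash
python3 - <<'E'
from h import *
for n in ['top','side']:
    p=snapshot(n); W=cloud(p)
    r=regions_of(p,'hood')[0]; m=r['pixels']&(p['depth']>0)&(abs(W[...,2]-.107)<.006)
    q=(W[m][:,:2]).astype(np.float32)
    print(n,'hood top',cv2.minAreaRect(q), np.median(W[m][:,2]))
    x0,y0,x1,y1=[int(v) for v in r['extent']]
    r=regions_of(p,'lamp_unit')[0]; m=r['pixels']&(p['depth']>0)&(abs(W[...,2]-.065)<.006)
    q=(W[m][:,:2]).astype(np.float32); print('deck',cv2.minAreaRect(q),np.median(W[m][:,2]),m.sum())
    m=r['pixels']&(p['depth']>0)&(W[...,2]>.02)
    q=(W[m][:,:2]).astype(np.float32); print('all',cv2.minAreaRect(q))
    r=regions_of(p,'blade')[0]; m=r['pixels']&(p['depth']>0)&(abs(W[...,2])<.03)
    q=W[m][:,:2].astype(np.float32); print('blade',cv2.minAreaRect(q),np.median(W[m][:,2]))
    vx=cv2.fitLine(q,cv2.DIST_HUBER,0,1e-4,1e-4).ravel(); d=vx[:2]*np.sign(vx[0]); print('dir',d,np.degrees(np.arctan2(d[1],d[0])),vx[2:]); s=(q-vx[2:])@d
    col=p['img'][m].astype(int); o=(col[:,0]-col[:,2])>60
    print('s range',s.min(),s.max(),'orange',np.percentile(s[o],[1,99]),'tip',vx[2:]+d*s.max(),'tail',vx[2:]+d*s.min())
    if n=='top':
        # height map of obstacles
        for x in np.arange(.2,.9,.06):
            print(round(x,2),[int(1000*np.nanmax(np.r_[0,W[(p['depth']>0)&(abs(W[...,0]-x)<.03)&(abs(W[...,1]-y)<.03)][:,2]])) for y in np.arange(.6,-.6,-.06)])
E
```

```text
top hood top ((0.6347161531448364, -0.2689953148365021), (0.14936690032482147, 0.10810954123735428), 88.97219848632812) 0.10638358185779781
deck ((0.6214060187339783, -0.2682909667491913), (0.17984987795352936, 0.12521015107631683), 89.20047760009766) 0.06412289540772283 905
all ((0.6180985569953918, -0.2681581377983093), (0.1805330365896225, 0.14188796281814575), 88.40296173095703)
blade ((0.4895367920398712, -0.024509908631443977), (0.16160428524017334, 0.019727619364857674), 8.205146789550781) 0.010355048261010562
dir [0.9916701  0.12880398] 7.4004846 [ 0.48503333 -0.02712611]
s range -0.075935714 0.08562327 orange [-0.07473212  0.022078  ] tip [ 0.56994337 -0.01609749] tail [ 0.40973017 -0.03690693]
0.2 [0, 0, 0, 0, 0, 0, 0, 0, 0, 0, 0, 0, 0, 0, 0, 0, 0, 0, 0, 0]
0.26 [0, 0, 0, 0, 0, 0, 0, 0, 0, 0, 0, 0, 0, 0, 0, 0, 0, 0, 0, 0]
0.32 [0, 0, 0, 0, 0, 0, 0, 0, 0, 0, 0, 0, 0, 0, 0, 0, 0, 0, 0, 0]
0.38 [5, 5, 5, 15, 5, 7, 6, 5, 7, 6, 12, 12, 7, 5, 5, 5, 31, 379, 380, 378]
0.44 [16, 18, 16, 20, 102, 104, 100, 100, 23, 6, 18, 20, 5, 6, 6, 7, 36, 378, 378, 380]
0.5 [16, 19, 19, 16, 162, 
[... 608 characters left out ...]
ood top ((0.6341337561607361, -0.26741907000541687), (0.1563740372657776, 0.10844121128320694), 89.99605560302734) 0.10858843917409167
deck ((0.6225427389144897, -0.31687068939208984), (0.2849125266075134, 0.13105414807796478), 88.92503356933594) 0.06621210561315508 695
all ((0.6487278342247009, -0.3197283148765564), (0.20987224578857422, 0.29190704226493835), 0.199299156665802)
blade ((0.47861653566360474, -0.03735285624861717), (0.1443970799446106, 0.04154419153928757), 6.769643306732178) 0.011748969191035331
dir [0.9956353 0.0933298] 5.355197 [ 0.4757685 -0.0225545]
s range -0.07103552 0.07350686 orange [-0.07027504  0.02880151] tip [ 0.54895455 -0.01569412] tail [ 0.40504304 -0.02918423]
```

```bash
cat >> h.py <<'E'
def axes(s=None):
    from scipy.spatial.transform import Rotation as Rn
    s=s or get_state(); return Rn.from_quat(s['eef_rot']).as_matrix()
def plan(wps,rows,R=None,start=None):
    s=get_state(); R=axes(s) if R is None else R
    a=np.array(s['tool_pos'] if start is None else start)
    for w,n in zip(wps,rows):
        d=(np.array(w)-a)*1000@R; print(np.round(w,4),n,'x',np.round(d/n,2),'total',np.round(d,1)); a=np.array(w)
def Rdown(yaw_y):
    c,s=np.cos(np.radians(yaw_y)),np.sin(np.radians(yaw_y))
    return np.array([[-s,c,0],[c,s,0],[0,0,-1.]])
E
python3 - <<'E'
from h import *
plan([(.27,.38,.22),(.33,.25,.22),(.40,.09,.22),(.458,-.029,.20)],[7,4,5,4],R=Rdown(97))
E
```

```text
[0.27 0.38 0.22] 7 x [ -8.25 -32.24   2.68] total [ -57.8 -225.7   18.8]
[0.33 0.25 0.22] 4 x [-10.93 -34.09   0.  ] total [ -43.7 -136.3    0. ]
[0.4  0.09 0.22] 5 x [-10.   -33.47   0.  ] total [ -50.  -167.3    0. ]
[ 0.458 -0.029  0.2  ] 4 x [-10.77 -31.3    5.  ] total [ -43.1 -125.2   20. ]
```

send_rows(series=[{"turn":-0.142,"grip":1},{"turn":-0.142,"grip":1},{"turn":-0.142,"grip":1},{"grip":1}])

```text
schema error: expected keys grip, dx, dy, dz, turn
```

send_rows(series=[{"dx":0,"dy":0,"dz":0,"turn":-0.142,"grip":1},{"dx":0,"dy":0,"dz":0,"turn":-0.142,"grip":1},{"dx":0,"dy":0,"dz":0,"turn":-0.142,"grip":1},{"dx":0,"dy":0,"dz":0,"turn":0,"grip":1}])

```text
clock: 1.7
tool_pos: [0.1853, 0.5969, 0.2387]
eef_rot: [-0.063, 0.998, 0.0, -0.0]
contact_force: [0.2, 0.5, 0.2]
opening: 1.001
```

send_rows(series=[{"dx":-8.25,"dy":-32.2,"dz":2.7,"turn":0,"grip":1},{"dx":-8.25,"dy":-32.2,"dz":2.7,"turn":0,"grip":1},{"dx":-8.25,"dy":-32.2,"dz":2.7,"turn":0,"grip":1},{"dx":-8.25,"dy":-32.2,"dz":2.7,"turn":0,"grip":1},{"dx":-8.25,"dy":-32.2,"dz":2.7,"turn":0,"grip":1},{"dx":-8.25,"dy":-32.2,"dz":2.7,"turn":0,"grip":1},{"dx":-8.25,"dy":-32.2,"dz":2.7,"turn":0,"grip":1},{"dx":-10.9,"dy":-34,"dz":0,"turn":0,"grip":1},{"dx":-10.9,"dy":-34,"dz":0,"turn":0,"grip":1},{"dx":-10.9,"dy":-34,"dz":0,"turn":0,"grip":1},{"dx":-10.9,"dy":-34,"dz":0,"turn":0,"grip":1}])

```text
clock: 2.8
tool_pos: [0.3315, 0.25, 0.2201]
eef_rot: [-0.061, 0.998, 0.0, 0.0]
contact_force: [0.9, -0.0, -0.1]
opening: 1.0
```

send_rows(series=[{"dx":-10,"dy":-33.5,"dz":0,"turn":0,"grip":1},{"dx":-10,"dy":-33.5,"dz":0,"turn":0,"grip":1},{"dx":-10,"dy":-33.5,"dz":0,"turn":0,"grip":1},{"dx":-10,"dy":-33.5,"dz":0,"turn":0,"grip":1},{"dx":-10,"dy":-33.5,"dz":0,"turn":0,"grip":1},{"dx":-10.8,"dy":-31.3,"dz":5,"turn":0,"grip":1},{"dx":-10.8,"dy":-31.3,"dz":5,"turn":0,"grip":1},{"dx":-10.8,"dy":-31.3,"dz":5,"turn":0,"grip":1},{"dx":-10.8,"dy":-31.3,"dz":5,"turn":0,"grip":1},{"dx":0,"dy":0,"dz":0,"turn":0,"grip":1}])

```text
clock: 3.8
tool_pos: [0.4613, -0.0325, 0.1992]
eef_rot: [-0.057, 0.998, -0.001, 0.0]
contact_force: [-0.9, -0.7, 0.2]
opening: 0.998
```

```bash
python3 - <<'E'
from h import *
s=get_state(); print(s['tool_pos'],s['q'],s['contact_force'])
p=snapshot('side'); save(p,'side1'); cv2.imwrite('pics/side1z.png',cv2.resize(p['img'][100:340,180:460,::-1],None,fx=2.8,fy=2.5))
E
```

```text
[ 0.46133047 -0.03249948  0.19918791] [ 0.22329099  0.56811843 -0.39171691  2.07786402  0.39726528  0.56650213
  1.2320371 ] [-0.85791571 -0.66589135  0.20117264]
```

View pics/side1z.png

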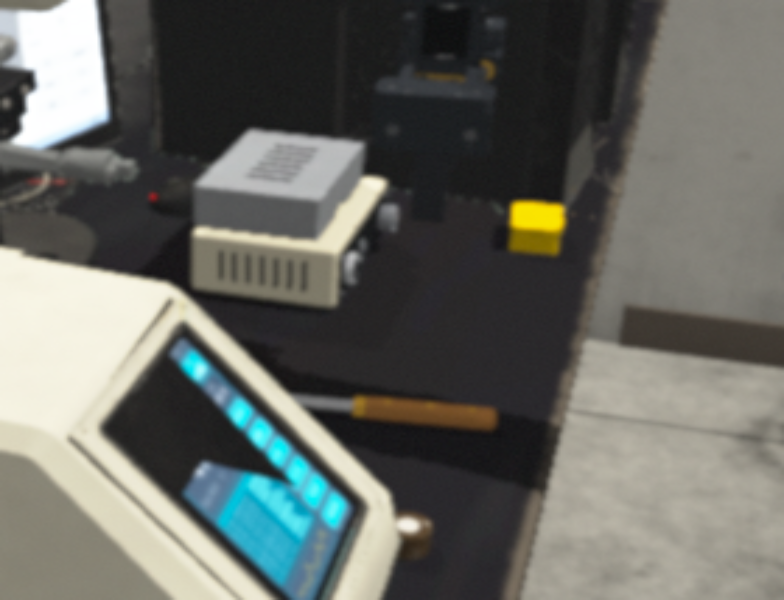

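```bash
python3 - <<'E'
from h import *
plan([(.473,-.028,.004)],[7])
print(axes())
E
```

```text
[ 0.473 -0.028  0.004] 7 x [-1.81  0.06 27.92] total [-12.7   0.4 195.5]
[[-9.93158425e-01 -1.16774714e-01  9.19963044e-05]
 [-1.16774746e-01  9.93158282e-01 -5.34612822e-04]
 [-2.89376323e-05 -5.41698074e-04 -9.99999853e-01]]
```

send_rows(series=[{"dx":-4,"dy":0,"dz":35,"turn":0,"grip":1},{"dx":-4,"dy":0,"dz":35,"turn":0,"grip":1},{"dx":-4,"dy":0,"dz":35,"turn":0,"grip":1},{"dx":0,"dy":0,"dz":35,"turn":0,"grip":1},{"dx":0,"dy":0,"dz":30,"turn":0,"grip":0.8},{"dx":0,"dy":0,"dz":15,"turn":0,"grip":0.6},{"dx":0,"dy":0,"dz":8,"turn":0,"grip":0.5},{"dx":0,"dy":0,"dz":0,"turn":0,"grip":0.4},{"dx":0,"dy":0,"dz":0,"turn":0,"grip":0.4}], force=60)

```text
clock: 4.75
tool_pos: [0.4722, -0.0256, 0.0075]
eef_rot: [-0.063, 0.998, 0.0, 0.001]
contact_force: [-0.1, 0.3, -0.7]
opening: 0.568
```

send_rows(series=[{"dx":0,"dy":0,"dz":5,"turn":0,"grip":0.4},{"dx":0,"dy":0,"dz":0,"turn":0,"grip":0.3},{"dx":0,"dy":0,"dz":0,"turn":0,"grip":0},{"dx":0,"dy":0,"dz":0,"turn":0,"grip":0},{"dx":0,"dy":0,"dz":0,"turn":0,"grip":0},{"dx":0,"dy":0,"dz":0,"turn":0,"grip":0},{"dx":0,"dy":0,"dz":0,"turn":0,"grip":0},{"dx":0,"dy":0,"dz":0,"turn":0,"grip":0}])

```text
clock: 5.55
tool_pos: [0.4723, -0.0264, 0.0025]
eef_rot: [-0.062, 0.998, -0.0, 0.0]
contact_force: [-0.5, -0.7, 5.5]
opening: 0.173
```

```bash
python3 - <<'E'
from h import *
plan([(.472,-.026,.10),(.440,-.264,.10)],[3,8],R=Rdown(89))
E
```

```text
[ 0.472 -0.026  0.1  ] 3 x [  0.11   0.14 -32.49] total [  0.3   0.4 -97.5]
[ 0.44  -0.264  0.1  ] 8 x [  3.48 -29.82   0.  ] total [  27.8 -238.5    0. ]
```

send_rows(series=[{"dx":0,"dy":0,"dz":-32,"turn":0,"grip":0},{"dx":0,"dy":0,"dz":-32,"turn":0,"grip":0},{"dx":0,"dy":0,"dz":-32,"turn":0.07,"grip":0},{"dx":0,"dy":0,"dz":0,"turn":0.071,"grip":0},{"dx":0,"dy":0,"dz":0,"turn":0,"grip":0}])

```text
clock: 6.05
tool_pos: [0.4724, -0.0264, 0.0988]
eef_rot: [0.008, 1.0, 0.0, 0.001]
contact_force: [0.4, -0.2, -0.8]
opening: 0.173
```

send_rows(series=[{"dx":3.5,"dy":-29.8,"dz":0,"turn":0,"grip":0},{"dx":3.5,"dy":-29.8,"dz":0,"turn":0,"grip":0},{"dx":3.5,"dy":-29.8,"dz":0,"turn":0,"grip":0},{"dx":3.5,"dy":-29.8,"dz":0,"turn":0,"grip":0},{"dx":3.5,"dy":-29.8,"dz":0,"turn":0,"grip":0},{"dx":3.5,"dy":-29.8,"dz":0,"turn":0,"grip":0},{"dx":3.5,"dy":-29.8,"dz":0,"turn":0,"grip":0},{"dx":3.5,"dy":-29.8,"dz":0,"turn":0,"grip":0},{"dx":0,"dy":0,"dz":0,"turn":0,"grip":0},{"dx":0,"dy":0,"dz":0,"turn":0,"grip":0}])

```text
clock: 7.05
tool_pos: [0.4395, -0.2644, 0.0971]
eef_rot: [0.008, 1.0, 0.0, -0.001]
contact_force: [-0.1, 0.1, -1.0]
opening: 0.176
```

```bash
python3 - <<'E'
from h import *
s=get_state(); print(s['tool_pos'],s['eef_rot'],s['contact_force'])
for n in ['side','top']:
    p=snapshot(n); W=cloud(p)
    c=proj(p,np.array([.55,-.25,.08])); print(c); x,y=int(c[0]),int(c[1])
    cv2.imwrite(f'pics/{n}2z.png',cv2.resize(p['img'][max(0,y-70):y+70,x-90:x+90,::-1],None,fx=4.3,fy=4.3,interpolation=2))
    print('crop',x-90,max(0,y-70))
    for r in regions_of(p,'blade')[:1]:
        m=r['pixels']&(p['depth']>0)&(W[...,2]>.05)&(W[...,2]<.15)
        q=W[m]; print(n,r['score'],r['extent'])
        x=q[:,0]
        for a in np.arange(x.min(),x.max(),.01):
            k=(x>=a)&(x<a+.01)
            if k.sum()>2: print(round(a+.005,3),np.round(np.median(q[k],0),4),k.sum(), np.round(np.ptp(q[k][:,1]),3))
E
```

```text
[ 0.43946347 -0.26438433  0.09707087] [ 8.13904243e-03  9.99966364e-01  4.52434143e-04 -9.06815204e-04] [-0.06309165  0.05385474 -0.96245797]
[312.21293747 183.24767774]
crop 222 113
side 0.62 [323.3, 173.7, 392.7, 183.7]
0.377 [ 0.3769 -0.2565  0.1056] 31 0.011
0.387 [ 0.3874 -0.257   0.1076] 31 0.015
0.397 [ 0.3969 -0.2561  0.1065] 28 0.012
0.407 [ 0.4068 -0.2573  0.1059] 27 0.011
0.417 [ 0.4172 -0.2579  0.106 ] 30 0.016
0.427 [ 0.4255 -0.2568  0.107 ] 20 0.017
0.457 [ 0.4587 -0.2572  0.1063] 16 0.012
0.467 [ 0.4664 -0.2578  0.1055] 19 0.008
0.477 [ 0.4747 -0.259   0.1044] 7 0.015
0.497 [ 0.4955 -0.2596  0.1046] 4 0.005
0.507 [ 0.5083 -0.2639  0.104 ] 4 0.003
[319.53969357 222.62867382]
crop 229 152
top 0.45 [322.6, 229.5, 323.7, 243.9]
0.502 [ 0.5023 -0.2622  0.1013] 12 0.006
0.512 [ 0.5121 -0.2628  0.1022] 13 0.005
0.522 [ 0.5219 -0.2629  0.1014] 11 0.007
0.532 [ 0.5318 -0.261   0.1032] 11 0.006
```

View pics/side2z.png

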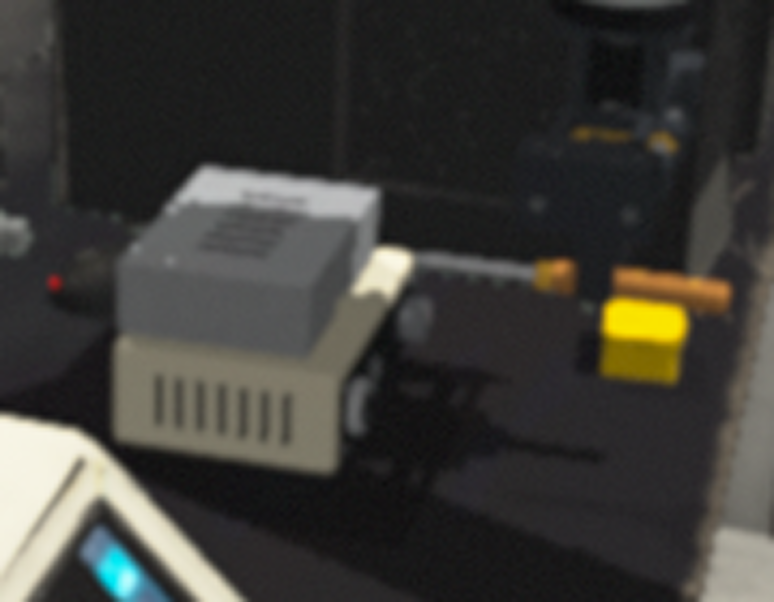

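View pics/top2z.png

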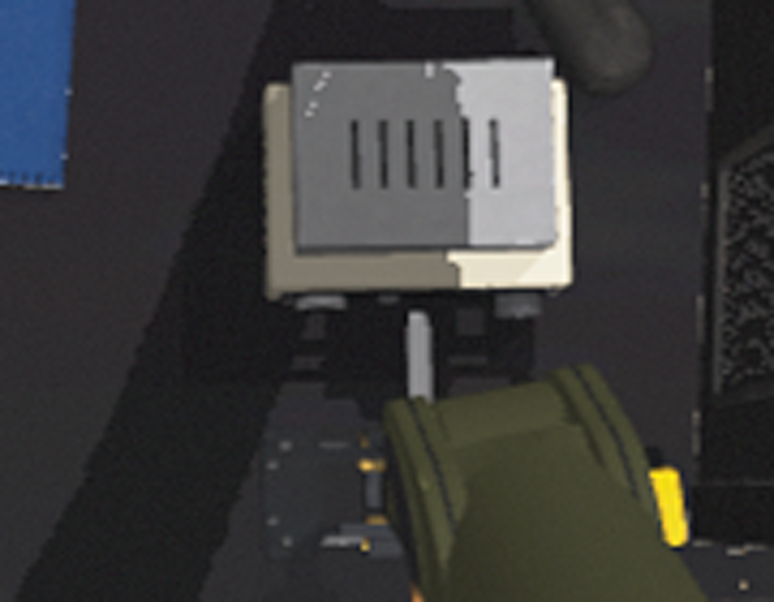

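send_rows(series=[{"dx":0,"dy":-2.5,"dz":16,"turn":0,"grip":0},{"dx":0,"dy":-2.5,"dz":16,"turn":0,"grip":0},{"dx":0,"dy":0,"dz":1,"turn":0,"grip":0},{"dx":0,"dy":0,"dz":0,"turn":0,"grip":0},{"dx":-15,"dy":0,"dz":0,"turn":0,"grip":0},{"dx":-15,"dy":0,"dz":0,"turn":0,"grip":0},{"dx":0,"dy":0,"dz":0,"turn":0,"grip":0},{"dx":0,"dy":0,"dz":0,"turn":0,"grip":0}])

```text
clock: 8.05
tool_pos: [0.47, -0.2693, 0.0654]
eef_rot: [0.008, 1.0, -0.0, -0.0]
contact_force: [-0.4, -0.0, -0.6]
opening: 0.175
```

```bash
python3 - <<'E'
from h import *
s=get_state(); print(s['tool_pos'],s['eef_rot'],s['contact_force'])
for n in ['side','top']:
    p=snapshot(n); W=cloud(p)
    c=proj(p,np.array([.56,-.25,.08])); x,y=int(c[0]),int(c[1])
    cv2.imwrite(f'pics/{n}3z.png',cv2.resize(p['img'][y-40:y+40,x-55:x+55,::-1],None,fx=7,fy=7,interpolation=2))
    r=regions_of(p,'blade')
    if r:
        m=r[0]['pixels']&(p['depth']>0)&(W[...,2]>.03)&(W[...,2]<.15)
        q=W[m]; print(n,r[0]['score'],r[0]['extent'])
        x=q[:,0]
        for a in np.arange(x.min(),x.max(),.01):
            k=(x>=a)&(x<a+.01)
            if k.sum()>2 and a>.45: print(round(a+.005,3),np.round(np.median(q[k],0),4),k.sum())
E
```

```text
[ 0.46995844 -0.26932764  0.06542839] [ 7.61222510e-03  9.99971012e-01 -1.60467074e-05 -1.71560755e-04] [-0.41403283 -0.03196424 -0.60838702]
top 0.44 [324.1, 218.1, 329.4, 282.9]
0.537 [ 0.5391 -0.2694  0.0693] 8
0.547 [ 0.5445 -0.2696  0.0699] 19
0.557 [ 0.556  -0.269   0.0685] 16
0.567 [ 0.5649 -0.2689  0.0697] 14
```

View pics/side3z.png

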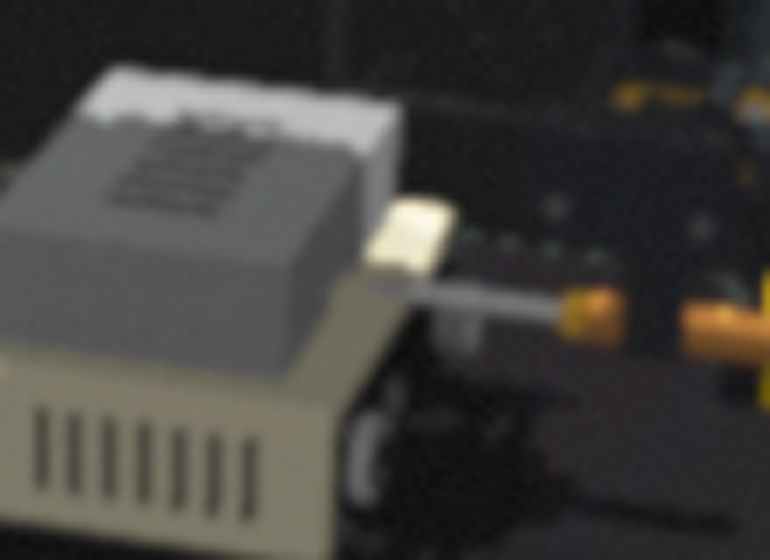

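View pics/top3z.png

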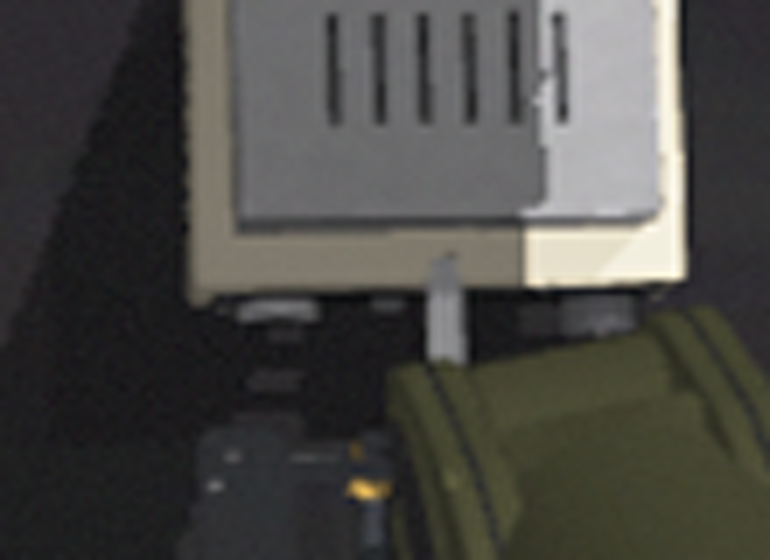

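send_rows(series=[{"dx":0,"dy":0,"dz":1.6,"turn":0,"grip":0},{"dx":0,"dy":0,"dz":0,"turn":0,"grip":0},{"dx":-4,"dy":0,"dz":0,"turn":0,"grip":0},{"dx":-4,"dy":0,"dz":0,"turn":0,"grip":0},{"dx":-4,"dy":0,"dz":0,"turn":0,"grip":0},{"dx":-3,"dy":0,"dz":0,"turn":0,"grip":0}])

```text
clock: 8.85
tool_pos: [0.4859, -0.2698, 0.0633]
eef_rot: [0.008, 1.0, 0.0, 0.0]
contact_force: [0.1, 0.4, -1.5]
opening: 0.174
```

send_rows(series=[{"dx":-5,"dy":0,"dz":0,"turn":0,"grip":0},{"dx":-5,"dy":0,"dz":0,"turn":0,"grip":0},{"dx":-4,"dy":0,"dz":0,"turn":0,"grip":0},{"dx":0,"dy":0,"dz":0,"turn":0,"grip":0}])

```text
clock: 9.25
tool_pos: [0.5001, -0.2699, 0.0634]
eef_rot: [0.008, 1.0, 0.0, 0.0]
contact_force: [-0.3, -0.1, -0.3]
opening: 0.174
```

send_rows(series=[{"dx":0,"dy":0,"dz":-4,"turn":0,"grip":0},{"dx":0,"dy":0,"dz":-4,"turn":0,"grip":0},{"dx":0,"dy":0,"dz":-4,"turn":0,"grip":0},{"dx":-1,"dy":0,"dz":-4,"turn":0,"grip":0},{"dx":-1,"dy":0,"dz":-4,"turn":0,"grip":0},{"dx":-1,"dy":0,"dz":-4,"turn":0,"grip":0}])

```text
clock: 9.85
tool_pos: [0.5016, -0.2701, 0.0875]
eef_rot: [0.008, 1.0, 0.0, -0.001]
contact_force: [-0.4, 0.8, -2.5]
opening: 0.177
```

```bash
python3 - <<'E'
from h import *
s=get_state(); print(s['tool_pos'],s['contact_force'],s['moment'])
p=snapshot('side')
c=proj(p,np.array([.58,-.25,.08])); x,y=int(c[0]),int(c[1])
cv2.imwrite(f'pics/side4z.png',cv2.resize(p['img'][y-50:y+40,x-55:x+65,::-1],None,fx=6.5,fy=6.5,interpolation=2))
E
```

```text
[ 0.50155731 -0.27010094  0.0875455 ] [-0.35839531  0.8424423  -2.52878508] [0.10018941 0.25696697 0.01816178]
```

View pics/side4z.png

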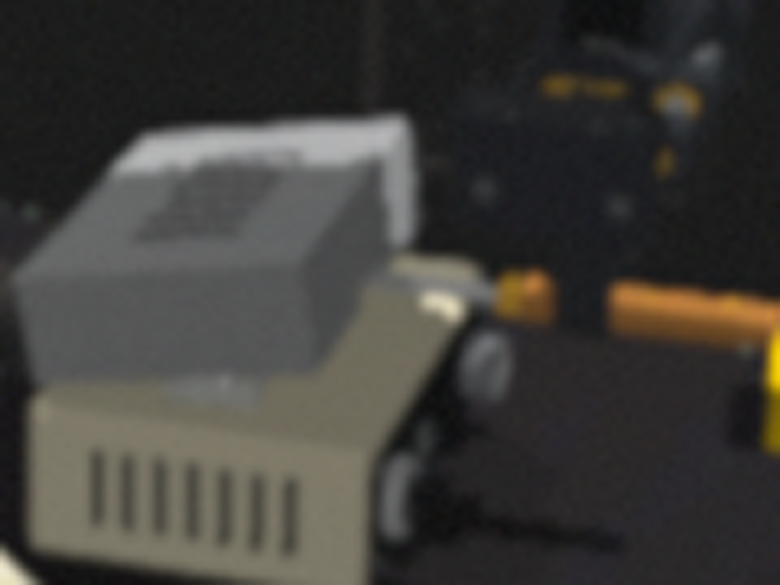

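send_rows(series=[{"dx":-1.6,"dy":0,"dz":-6,"turn":0,"grip":0},{"dx":-2,"dy":0,"dz":-6,"turn":0,"grip":0},{"dx":-2,"dy":0,"dz":-6,"turn":0,"grip":0},{"dx":-2.5,"dy":0,"dz":-6,"turn":0,"grip":0},{"dx":-3,"dy":0,"dz":-6,"turn":0,"grip":0},{"dx":-3.5,"dy":0,"dz":-5.2,"turn":0,"grip":0},{"dx":-3.5,"dy":0,"dz":-5.2,"turn":0,"grip":0},{"dx":-4,"dy":0,"dz":-5.2,"turn":0,"grip":0},{"dx":-4.5,"dy":0,"dz":-5.2,"turn":0,"grip":0},{"dx":-4.5,"dy":0,"dz":-5.2,"turn":0,"grip":0},{"dx":0,"dy":0,"dz":0,"turn":0,"grip":0}])

```text
clock: 11.0
tool_pos: [0.5346, -0.2705, 0.144]
eef_rot: [0.008, 1.0, -0.0, 0.001]
contact_force: [2.0, 0.9, -4.4]
opening: 0.172
```

```bash
python3 - <<'E'
from h import *
s=get_state(); print(s['tool_pos'],s['contact_force'],s['moment'])
p=snapshot('side')
c=proj(p,np.array([.58,-.25,.12])); x,y=int(c[0]),int(c[1])
cv2.imwrite(f'pics/side5z.png',cv2.resize(p['img'][y-50:y+50,x-65:x+65,::-1],None,fx=6,fy=6,interpolation=2))
E
```

```text
[ 0.53456523 -0.27049487  0.1439635 ] [ 2.00557     0.86184129 -4.38185085] [ 0.08457851 -0.1597927  -0.00117222]
```

View pics/side5z.png

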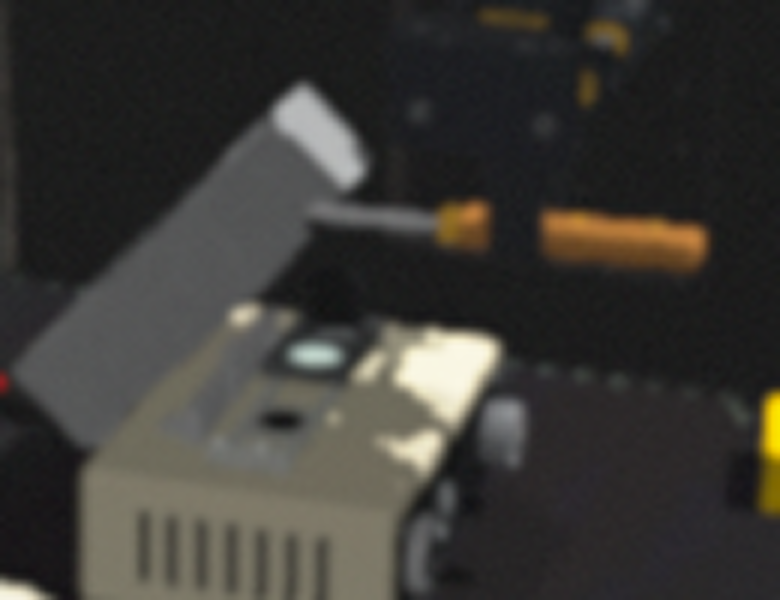

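send_rows(series=[{"dx":-9,"dy":0,"dz":-1,"turn":0,"grip":0},{"dx":-9,"dy":0,"dz":-1,"turn":0,"grip":0},{"dx":-9,"dy":0,"dz":0,"turn":0,"grip":0},{"dx":-9,"dy":0,"dz":0,"turn":0,"grip":0},{"dx":-9,"dy":0,"dz":0,"turn":0,"grip":0}])

```text
clock: 11.55
tool_pos: [0.5787, -0.2713, 0.1452]
eef_rot: [0.008, 1.0, 0.0, -0.001]
contact_force: [-2.2, -0.7, -1.7]
opening: 0.18
```

send_rows(series=[{"dx":-9,"dy":0,"dz":0,"turn":0,"grip":0},{"dx":-9,"dy":0,"dz":0,"turn":0,"grip":0},{"dx":0,"dy":0,"dz":0,"turn":0,"grip":0}])

```text
clock: 11.85
tool_pos: [0.5983, -0.2712, 0.1454]
eef_rot: [0.008, 1.0, 0.0, 0.001]
contact_force: [-0.9, 0.2, -0.8]
opening: 0.17
```

```bash
python3 - <<'E'
from h import *
s=get_state(); print(s['tool_pos'],s['contact_force'],s['moment'])
p=snapshot('side')
c=proj(p,np.array([.6,-.25,.12])); x,y=int(c[0]),int(c[1])
cv2.imwrite(f'pics/side6z.png',cv2.resize(p['img'][y-50:y+50,x-65:x+65,::-1],None,fx=6,fy=6,interpolation=2))
E
```

```text
[ 0.59825513 -0.27117834  0.14536945] [-0.89012787  0.17091037 -0.81174467] [ 0.04714047 -0.02287968 -0.00843731]
```

View pics/side6z.png

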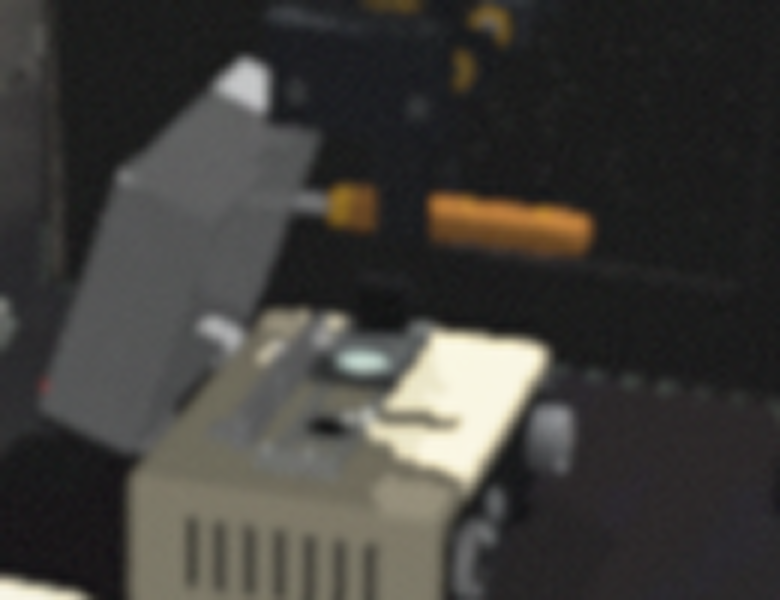

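send_rows(series=[{"dx":-9,"dy":0,"dz":0,"turn":0,"grip":0},{"dx":-9,"dy":0,"dz":0,"turn":0,"grip":0},{"dx":-8,"dy":0,"dz":0,"turn":0,"grip":0},{"dx":-8,"dy":0,"dz":0,"turn":0,"grip":0},{"dx":-7,"dy":0,"dz":0,"turn":0,"grip":0},{"dx":0,"dy":0,"dz":0,"turn":0,"grip":0}])

```text
clock: 12.5
tool_pos: [0.6394, -0.2718, 0.1456]
eef_rot: [0.008, 1.0, 0.0, 0.001]
contact_force: [-0.2, 0.2, -1.0]
opening: 0.174
```

```bash
cat > hood.py <<'E'
from h import *
def hood(n='side',p=None):
    p=p or snapshot(n); W=cloud(p); r=regions_of(p,'hood')
    if not r: print('no hood'); return p
    m=r[0]['pixels']&(p['depth']>0); q=W[m]; print(n,'hood',r[0]['score'],'min',np.round(np.percentile(q,2,0),3),'max',np.round(np.percentile(q,98,0),3))
    return p
E
python3 - <<'E'
from hood import *
s=get_state(); print(s['tool_pos'],s['contact_force'],s['moment'])
p=hood('side')
c=proj(p,np.array([.6,-.25,.12])); x,y=int(c[0]),int(c[1])
cv2.imwrite(f'pics/side7z.png',cv2.resize(p['img'][y-50:y+50,x-65:x+65,::-1],None,fx=6,fy=6,interpolation=2))
E
```

```text
[ 0.63936411 -0.271835    0.14557727] [-0.16356634  0.21743636 -0.96425018] [ 0.03396092 -0.0284872   0.07672556]
side hood 0.74 min [ 0.692 -0.345  0.066] max [ 0.743 -0.192  0.172]
```

View pics/side7z.png

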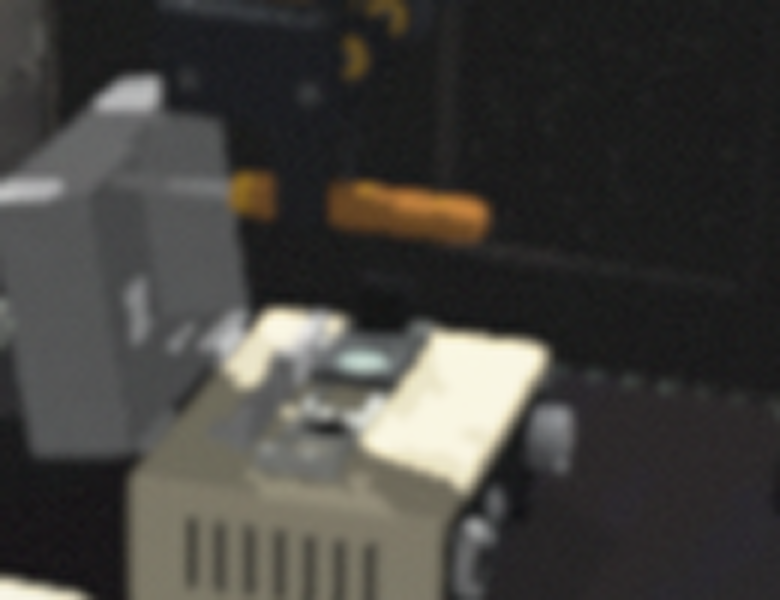

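send_rows(series=[{"dx":-5,"dy":0,"dz":0,"turn":0,"grip":0},{"dx":-5,"dy":0,"dz":0,"turn":0,"grip":0},{"dx":0,"dy":0,"dz":0,"turn":0,"grip":0},{"dx":0,"dy":0,"dz":0,"turn":0,"grip":0},{"dx":15,"dy":0,"dz":0,"turn":0,"grip":0},{"dx":30,"dy":0,"dz":0,"turn":0,"grip":0},{"dx":40,"dy":0,"dz":0,"turn":0,"grip":0},{"dx":40,"dy":0,"dz":0,"turn":0,"grip":0},{"dx":40,"dy":0,"dz":0,"turn":0,"grip":0},{"dx":40,"dy":0,"dz":0,"turn":0,"grip":0},{"dx":0,"dy":0,"dz":0,"turn":0,"grip":0}])

```text
clock: 13.7
tool_pos: [0.4349, -0.2698, 0.1452]
eef_rot: [0.009, 1.0, -0.0, -0.005]
contact_force: [-0.1, 0.1, -0.2]
opening: 0.171
```

```bash
python3 - <<'E'
from hood import *
s=get_state(); print(s['tool_pos'],s['contact_force'],s['moment'])
p=hood('side')
c=proj(p,np.array([.6,-.25,.12])); x,y=int(c[0]),int(c[1])
cv2.imwrite(f'pics/side8z.png',cv2.resize(p['img'][y-50:y+50,x-45:x+85,::-1],None,fx=6,fy=6,interpolation=2))
plan([(.445,-.10,.145),(.445,-.10,.0035)],[6,5])
E
```

```text
[ 0.43491277 -0.26979015  0.14515635] [-0.10674464  0.101057   -0.22394442] [ 0.00355131 -0.03895115 -0.00700748]
side hood 0.94 min [ 0.692 -0.345  0.062] max [ 0.75  -0.192  0.17 ]
[ 0.445 -0.1    0.145] 6 x [ 0.04 28.27  0.14] total [  0.2 169.6   0.8]
[ 0.445  -0.1     0.0035] 5 x [3.00e-02 1.00e-02 2.83e+01] total [1.000e-01 1.000e-01 1.415e+02]
```

View pics/side8z.png

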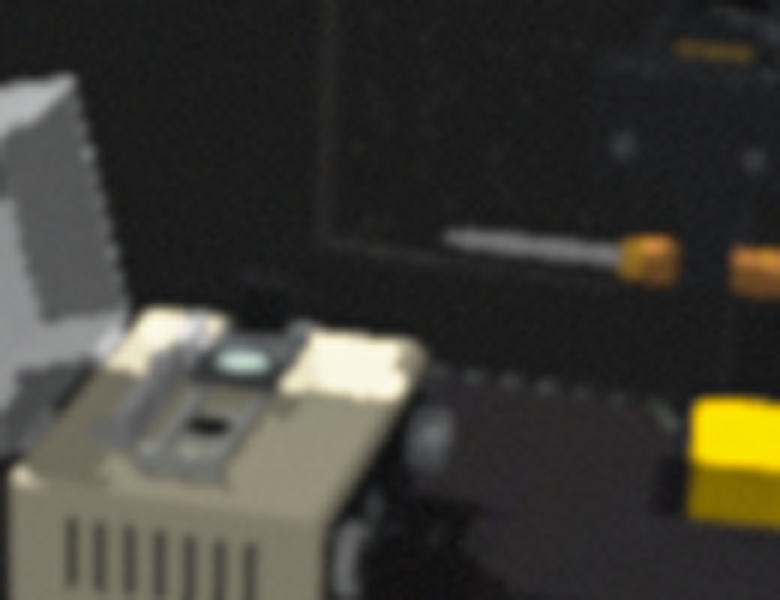

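send_rows(series=[{"dx":0,"dy":28,"dz":0,"turn":0,"grip":0},{"dx":0,"dy":28,"dz":0,"turn":0,"grip":0},{"dx":0,"dy":28,"dz":0,"turn":0,"grip":0},{"dx":0,"dy":28,"dz":10,"turn":0,"grip":0},{"dx":0,"dy":28,"dz":20,"turn":0,"grip":0},{"dx":0,"dy":28,"dz":30,"turn":0,"grip":0},{"dx":0,"dy":0,"dz":40,"turn":0,"grip":0},{"dx":0,"dy":0,"dz":25,"turn":0,"grip":0},{"dx":0,"dy":0,"dz":10,"turn":0,"grip":0},{"dx":0,"dy":0,"dz":0,"turn":0,"grip":0},{"dx":0,"dy":0,"dz":0,"turn":0,"grip":0}])

```text
clock: 14.9
tool_pos: [0.448, -0.1009, 0.0142]
eef_rot: [0.007, 1.0, 0.001, -0.0]
contact_force: [-0.6, 0.1, -0.6]
opening: 0.173
```

send_rows(series=[{"dx":0,"dy":0,"dz":6,"turn":0,"grip":0},{"dx":0,"dy":0,"dz":4,"turn":0,"grip":0},{"dx":0,"dy":0,"dz":1,"turn":0,"grip":0},{"dx":0,"dy":0,"dz":0,"turn":0,"grip":0}])

```text
clock: 15.3
tool_pos: [0.4472, -0.1017, 0.0059]
eef_rot: [0.008, 1.0, 0.0, -0.001]
contact_force: [-0.7, 0.4, -1.8]
opening: 0.173
```

send_rows(series=[{"dx":0,"dy":0,"dz":2,"turn":0,"grip":0},{"dx":0,"dy":0,"dz":1,"turn":0,"grip":0},{"dx":0,"dy":0,"dz":0,"turn":0,"grip":0}])

```text
clock: 15.6
tool_pos: [0.4465, -0.1018, 0.0026]
eef_rot: [0.008, 1.0, 0.0, -0.001]
contact_force: [-0.6, -0.3, -0.7]
opening: 0.176
```

Open gently to clear, then rise and check.

send_rows(series=[{"dx":0,"dy":0,"dz":0,"turn":0,"grip":0.3},{"dx":0,"dy":0,"dz":0,"turn":0,"grip":0.45},{"dx":0,"dy":0,"dz":0,"turn":0,"grip":0.5},{"dx":0,"dy":0,"dz":0,"turn":0,"grip":0.5},{"dx":0,"dy":0,"dz":-20,"turn":0,"grip":0.5},{"dx":0,"dy":0,"dz":-40,"turn":0,"grip":0.5},{"dx":0,"dy":0,"dz":-45,"turn":0,"grip":0.5},{"dx":0,"dy":0,"dz":-45,"turn":0,"grip":0.5},{"dx":0,"dy":0,"dz":-30,"turn":0,"grip":0.5},{"dx":0,"dy":0,"dz":0,"turn":0,"grip":0.5}], force=30)

```text
clock: 16.6
tool_pos: [0.4505, -0.1029, 0.1708]
eef_rot: [0.009, 1.0, -0.003, 0.006]
contact_force: [0.1, 0.2, -0.5]
opening: 0.501
```

```bash
python3 - <<'E'
from hood import *
s=get_state(); print(s['tool_pos'],s['q'],s['opening'])
for n in ['side','top']:
    p=hood(n); W=cloud(p)
    for t in ['blade','slide','slide_tab','notch','slide_ball']:
        for r in regions_of(p,t)[:2]:
            m=r['pixels']&(p['depth']>0); q=W[m]
            print(n,t,round(r['score'],2),r['extent'],m.sum(),'med',np.round(np.median(q,0),4),'min',np.round(np.percentile(q,3,0),4),'max',np.round(np.percentile(q,97,0),4))
    save(p,n+'9')
    c=proj(p,np.array([.62,-.265,.08])); x,y=int(c[0]),int(c[1]); print('crop',x-50,y-38)
    cv2.imwrite(f'pics/{n}9z.png',cv2.resize(p['img'][y-38:y+38,x-50:x+50,::-1],None,fx=7.8,fy=7.8,interpolation=2))
E
```

```text
[ 0.45045245 -0.10286655  0.17084113] [ 0.53630308  0.66424746 -0.6601315   2.10998938  0.74656468  0.59941031
  0.89228421] 0.5014743259826616
side hood 0.75 min [ 0.693 -0.346  0.063] max [ 0.75  -0.192  0.17 ]
side blade 0.71 [300.9, 241.4, 376.2, 256.5] 465 med [ 0.441  -0.096   0.0114] min [ 0.3828 -0.1068  0.0044] max [ 0.5338 -0.0909  0.0164]
side slide 0.52 [280.5, 160.8, 297.0, 179.1] 242 med [ 0.6216 -0.3055  0.0798] min [ 0.6057 -0.3247  0.0731] max [ 0.6417 -0.2724  0.1019]
side slide_tab 0.67 [277.1, 160.0, 299.6, 180.9] 284 med [ 0.6224 -0.3083  0.0794] min [ 0.6057 -0.4506  0.044 ] max [ 0.6456 -0.2724  0.102 ]
side notch 0.63 [262.1, 163.3, 285.7, 191.4] 225 med [ 0.6487 -0.247   0.0733] min [ 0.6202 -0.3157  0.0658] max [ 0.6674 -0.2131  0.0838]
side slide_ball 0.82 [275.5, 157.8, 300.5, 179.3] 255 med [ 0.6226 -0.3052  0.0797] min [ 0.6055 -0.327   0.0722] max [ 0.6424 -0.2723  0.1017]
crop 235 138
top hood 0.73 min [ 0.692 -0.342  0.058] max [ 0.752 -0.197  0.17 ]
top slide 0.67 [328.3, 187.4, 349.8, 201.0] 316 med [ 0.6232 -0.3006  0.0774] min [ 0.6068 -0.3243  0.0706] max [ 0.6406 -0.2745  0.1014]
top slide_tab 0.84 [325.2, 186.3, 349.8, 199.5] 313 med [ 0.6227 -0.3006  0.0774] min [ 0.6067 -0.3245  0.0713] max [ 0.6403 -0.2743  0.1013]
top notch 0.51 [305.7, 178.2, 348.0, 202.6] 239 med [ 0.6488 -0.2521  0.0719] min [ 0.6175 -0.3106  0.0627] max [ 0.6614 -0.2201  0.0843]
top slide_ball 0.56 [324.8, 185.0, 354.1, 202.9] 334 med [ 0.6225 -0.3023  0.0773] min [ 0.6062 -0.3269  0.0651] max [ 0.6404 -0.2743  0.1014]
top slide_ball 0.39 [302.3, 177.2, 346.3, 201.6] 263 med [ 0.6484 -0.2519  0.0717] min [ 0.6155 -0.3153  0.0627] max [ 0.6625 -0.2212  0.0842]
crop 274 156
```

View pics/side9z.png

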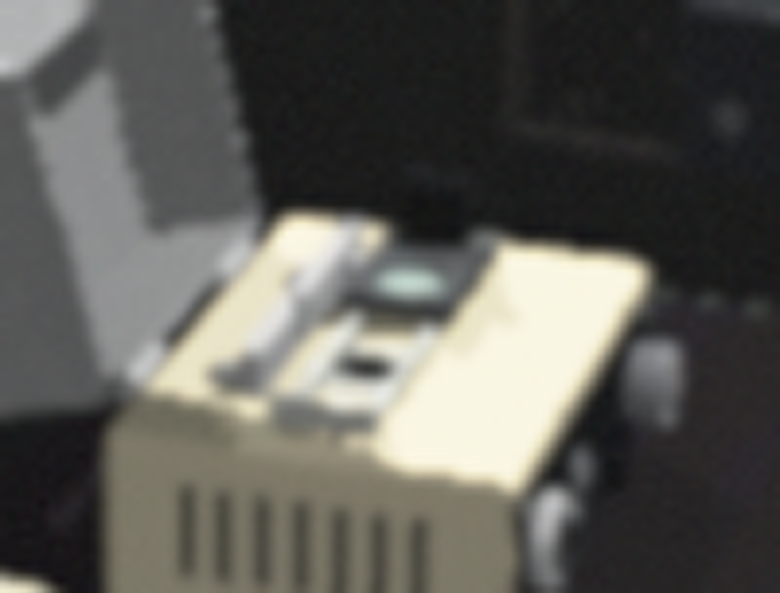

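View pics/top9z.png

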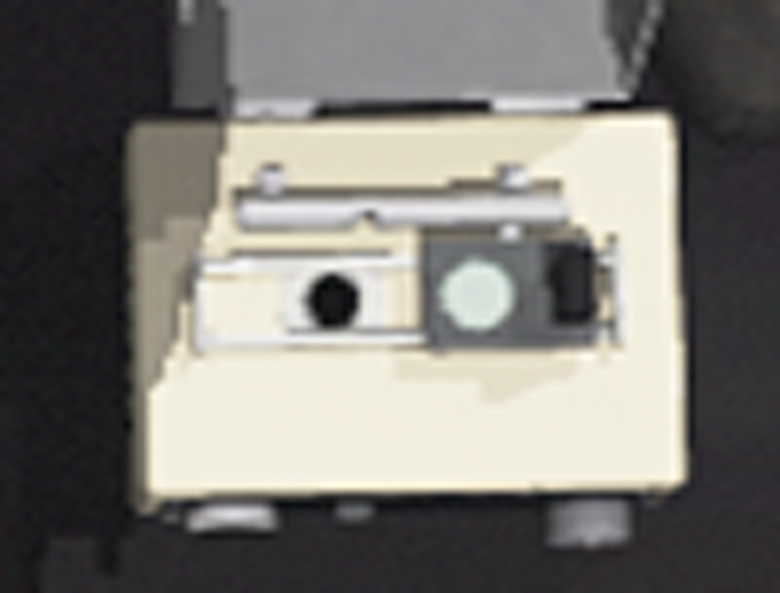

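View pics/side9.png

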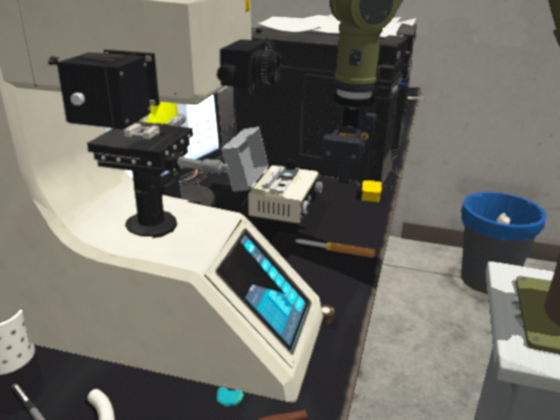

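```bash
python3 - <<'E'
from h import *
for n in ['top','side']:
    p=snapshot(n); W=cloud(p)
    m=(p['depth']>0)&(abs(W[...,0]-.622)<.04)&(abs(W[...,1]+.31)<.05)&(W[...,2]>.094)&(W[...,2]<.115)
    q=W[m]; print(n,m.sum(),np.round(q.mean(0),4),cv2.minAreaRect(q[:,:2].astype(np.float32)), np.round(np.percentile(q,[3,97],axis=0),4).tolist())
    if n=='top':
        f,cx,cy=K(p); C=-np.array(p['R']).T@p['t']
        def at(u,v,z):
            r=np.array([(u-cx)/f,(v-cy)/f,1])@p['R']; return C+r*(z-C[2])/r[2]
        for nm,u,v,z in [('notch',369,215,.081),('ball',511,232,.078),('filter',478,295,.075),('port',333,300,.066),('tabtop',572,285,.101)]:
            print(nm,np.round(at(274+u/7.8-.5,156+v/7.8-.5,z),4))
    # ycol
E
```

```text
top 46 [ 0.6228 -0.3198  0.0994] ((0.6229007244110107, -0.3204736113548279), (0.020036060363054276, 0.013130586594343185), 0.7124682664871216) [[0.6129, -0.3266, 0.0952], [0.6328, -0.3142, 0.1036]]
notch [ 0.6505 -0.2565  0.081 ]
ball [ 0.6444 -0.3028  0.078 ]
filter [ 0.6244 -0.2916  0.075 ]
port [ 0.6253 -0.2452  0.066 ]
tabtop [ 0.6227 -0.3183  0.101 ]
side 46 [ 0.6223 -0.3169  0.0994] ((0.6226791739463806, -0.3166702091693878), (0.021812312304973602, 0.016435179859399796), 1.3206658363342285) [[0.612, -0.3246, 0.0945], [0.6333, -0.31, 0.1035]]
```

```bash
python3 - <<'E'
import numpy as np
W=np.load('top0.npy'); 
for x in np.arange(.4,.8,.03):
    k=(abs(W[...,0]-x)<.015)&(W[...,1]<-.37)&(W[...,1]>-.6)&(W[...,2]>.13)&(W[...,2]<.6)
    k2=k&(W[...,2]<.34)
    print(round(x,2),k.sum(),np.round(np.sort(W[k][:,1])[-5:],3) if k.any() else '', np.round(W[k2][:,1].max(),3) if k2.any() else '')
W=np.load('side0.npy')
for x in np.arange(.4,.8,.05):
    k=(abs(W[...,0]-x)<.025)&(W[...,1]<-.37)&(W[...,1]>-.6)&(W[...,2]>.13)&(W[...,2]<.4)
    print(round(x,2),k.sum(),np.round(np.percentile(W[k][:,1],[50,95]),3) if k.any() else '')
E
```

```text
0.4 1053 [-0.429 -0.429 -0.428 -0.428 -0.427] -0.427
0.43 1886 [-0.429 -0.429 -0.429 -0.429 -0.428] -0.428
0.46 1798 [-0.433 -0.432 -0.432 -0.432 -0.431] -0.431
0.49 1791 [-0.435 -0.435 -0.435 -0.435 -0.435] -0.435
0.52 1749 [-0.437 -0.437 -0.437 -0.437 -0.436] -0.436
0.55 1738 [-0.44 -0.44 -0.44 -0.44 -0.44] -0.44
0.58 1716 [-0.443 -0.443 -0.443 -0.443 -0.442] -0.442
0.61 1662 [-0.445 -0.445 -0.445 -0.445 -0.445] -0.445
0.64 1630 [-0.447 -0.447 -0.447 -0.447 -0.447] -0.447
0.67 1588 [-0.451 -0.451 -0.451 -0.451 -0.45 ] -0.45
0.7 1543 [-0.454 -0.453 -0.453 -0.453 -0.453] -0.455
0.73 1510 [-0.457 -0.456 -0.456 -0.456 -0.456] -0.456
0.76 1480 [-0.46  -0.459 -0.459 -0.459 -0.459] -0.46
0.79 1439 [-0.461 -0.461 -0.461 -0.461 -0.461] -0.462
0.4 1721 [-0.457 -0.429]
0.45 2127 [-0.437 -0.431]
0.5 2055 [-0.442 -0.435]
0.55 1971 [-0.446 -0.441]
0.6 1889 [-0.451 -0.445]
0.65 1824 [-0.455 -0.448]
0.7 1383 [-0.459 -0.454]
0.75 911 [-0.464 -0.459]
```

```bash
python3 - <<'E'
from h import *
plan([(.6228,-.3185,.175),(.6228,-.3185,.11)],[10,3])
E
```

```text
[ 0.6228 -0.3185  0.175 ] 10 x [-17.8  -21.27  -0.55] total [-178.  -212.7   -5.5]
[ 0.6228 -0.3185  0.11  ] 3 x [ 0.11  0.1  21.67] total [ 0.3  0.3 65. ]
```

send_rows(series=[{"dx":-17.6,"dy":-21.3,"dz":-0.5,"turn":0,"grip":0.45},{"dx":-17.6,"dy":-21.3,"dz":-0.5,"turn":0,"grip":0.45},{"dx":-17.6,"dy":-21.3,"dz":-0.5,"turn":0,"grip":0.45},{"dx":-17.6,"dy":-21.3,"dz":-0.5,"turn":0,"grip":0.45},{"dx":-17.6,"dy":-21.3,"dz":-0.5,"turn":0,"grip":0.45},{"dx":-17.6,"dy":-21.3,"dz":-0.5,"turn":0,"grip":0.45},{"dx":-17.6,"dy":-21.3,"dz":-0.5,"turn":0,"grip":0.45},{"dx":-17.6,"dy":-21.3,"dz":-0.5,"turn":0,"grip":0.45},{"dx":-17.6,"dy":-21.3,"dz":-0.5,"turn":0,"grip":0.45},{"dx":-17.6,"dy":-21.3,"dz":-0.5,"turn":0,"grip":0.45},{"dx":0,"dy":0,"dz":0,"turn":0,"grip":0.45},{"dx":0,"dy":0,"dz":0,"turn":0,"grip":0.45}])

```text
clock: 18.6
tool_pos: [0.6204, -0.3186, 0.174]
eef_rot: [0.009, 1.0, -0.002, 0.002]
contact_force: [-0.5, -0.4, -0.8]
opening: 0.452
```

```bash
python3 - <<'E'
from h import *
plan([(.6228,-.3185,.11),(.6228,-.3185,.082)],[4,3])
print(get_state()['eef_rot'])
E
```

```text
[ 0.6228 -0.3185  0.11  ] 4 x [-0.54  0.09 16.  ] total [-2.1  0.4 64. ]
[ 0.6228 -0.3185  0.082 ] 3 x [0.04 0.04 9.33] total [ 0.1  0.1 28. ]
[ 0.00918861  0.99995317 -0.00203263  0.00225929]
```

send_rows(series=[{"dx":-0.6,"dy":0,"dz":18,"turn":0,"grip":0.45},{"dx":-0.6,"dy":0,"dz":18,"turn":0,"grip":0.45},{"dx":-0.6,"dy":0,"dz":18,"turn":0,"grip":0.45},{"dx":0,"dy":0,"dz":10,"turn":0,"grip":0.45},{"dx":0,"dy":0,"dz":0,"turn":0,"grip":0.45}])

```text
clock: 19.1
tool_pos: [0.6213, -0.3185, 0.1078]
eef_rot: [0.008, 1.0, -0.002, 0.0]
contact_force: [-0.2, 0.2, -0.1]
opening: 0.447
```

```bash
python3 - <<'E'
from hood import *
s=get_state(); print(s['tool_pos'],s['contact_force'],s['eef_rot'])
for n in ['side','top']:
    p=hood(n)
    c=proj(p,np.array([.62,-.285,.1])); x,y=int(c[0]),int(c[1])
    cv2.imwrite(f'pics/{n}10z.png',cv2.resize(p['img'][y-38:y+38,x-50:x+50,::-1],None,fx=7.8,fy=7.8,interpolation=2))
E
```

```text
[ 0.62127507 -0.31854016  0.10775927] [-0.23048957  0.17350013 -0.13049648] [ 8.49396437e-03  9.99962289e-01 -1.74146636e-03  4.90821335e-04]
side hood 0.65 min [ 0.691 -0.346  0.063] max [ 0.751 -0.192  0.17 ]
top hood 0.82 min [ 0.692 -0.328  0.058] max [ 0.753 -0.195  0.17 ]
```

View pics/side10z.png

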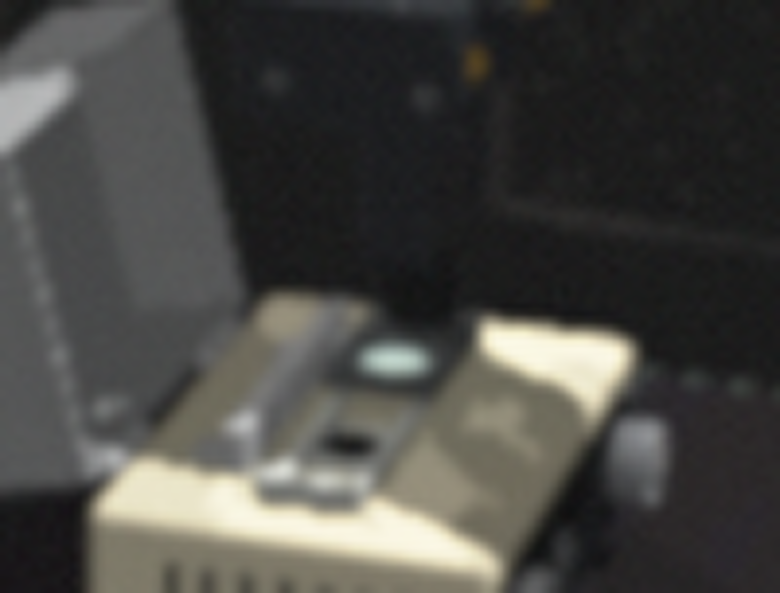

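View pics/top10z.png

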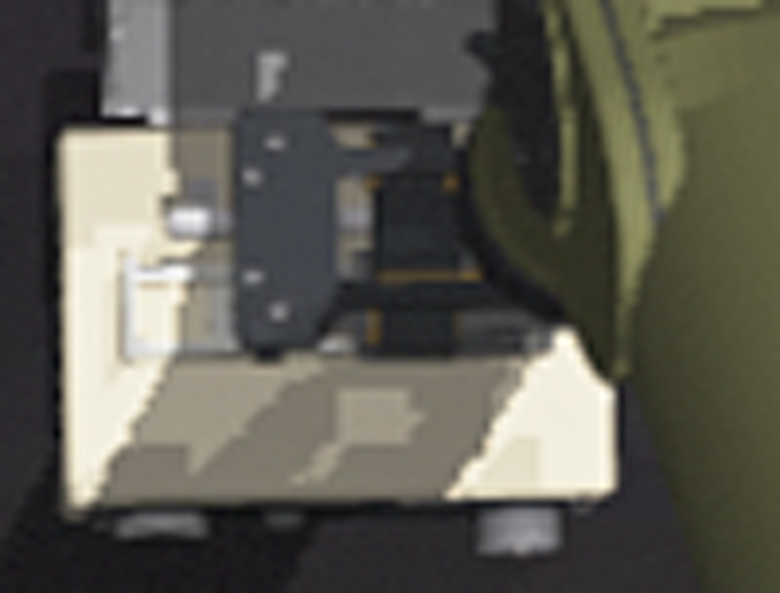

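send_rows(series=[{"dx":-1,"dy":0,"dz":8,"turn":0,"grip":0.45},{"dx":0,"dy":0,"dz":8,"turn":0,"grip":0.45},{"dx":0,"dy":0,"dz":6,"turn":0,"grip":0.45},{"dx":0,"dy":0,"dz":2,"turn":0,"grip":0.45},{"dx":0,"dy":0,"dz":0,"turn":0,"grip":0.45}])

```text
clock: 19.8
tool_pos: [0.6237, -0.3191, 0.0859]
eef_rot: [0.009, 1.0, -0.002, 0.002]
contact_force: [-0.1, -0.3, 0.4]
opening: 0.451
```

Depth is good (15 mm of tab engaged), so I'll go 2 mm lower and close.

send_rows(series=[{"dx":0,"dy":0,"dz":2,"turn":0,"grip":0.3},{"dx":0,"dy":0,"dz":0,"turn":0,"grip":0.2},{"dx":0,"dy":0,"dz":0,"turn":0,"grip":0},{"dx":0,"dy":0,"dz":0,"turn":0,"grip":0},{"dx":0,"dy":0,"dz":0,"turn":0,"grip":0},{"dx":0,"dy":0,"dz":0,"turn":0,"grip":0}], force=20)

```text
clock: 20.4
tool_pos: [0.6241, -0.3196, 0.0848]
eef_rot: [0.009, 1.0, -0.003, 0.003]
contact_force: [-0.0, -1.2, 1.4]
opening: 0.134
```

send_rows(series=[{"dx":0,"dy":4,"dz":0,"turn":0,"grip":0},{"dx":0,"dy":6,"dz":0,"turn":0,"grip":0},{"dx":0,"dy":6,"dz":0,"turn":0,"grip":0},{"dx":0,"dy":6,"dz":0,"turn":0,"grip":0},{"dx":0,"dy":6,"dz":0,"turn":0,"grip":0},{"dx":0,"dy":6,"dz":0,"turn":0,"grip":0},{"dx":0,"dy":3,"dz":0,"turn":0,"grip":0},{"dx":0,"dy":0,"dz":0,"turn":0,"grip":0},{"dx":0,"dy":0,"dz":0,"turn":0,"grip":0}])

```text
clock: 21.3
tool_pos: [0.6243, -0.2802, 0.0847]
eef_rot: [0.008, 1.0, -0.002, 0.002]
contact_force: [-3.3, -0.5, 5.7]
opening: 0.135
```

```bash
cat > see.py <<'E'
import sys
from h import *
tag=sys.argv[1]
s=get_state(); print(s['clock'],s['tool_pos'],s['contact_force'],s['moment'],s['opening'])
p=snapshot('top'); save(p,'top'+tag)
c=proj(p,np.array([.63,-.265,.08])); x,y=int(c[0]),int(c[1]); print('crop',x-40,y-30)
cv2.imwrite(f'pics/top{tag}z.png',cv2.resize(p['img'][y-30:y+30,x-40:x+40,::-1],None,fx=9.8,fy=9.8,interpolation=2))
p=snapshot('side')
c=proj(p,np.array([.63,-.265,.08])); x,y=int(c[0]),int(c[1]); print('crop',x-40,y-30)
cv2.imwrite(f'pics/side{tag}z.png',cv2.resize(p['img'][y-30:y+30,x-40:x+40,::-1],None,fx=9.8,fy=9.8,interpolation=2))
E
python3 see.py 11
```

```text
21.3 [ 0.62433572 -0.28023646  0.08469302] [-3.28848576 -0.54970595  5.68569191] [0.11159104 0.66297595 0.11460327] 0.1353149892038805
crop 284 161
crop 241 146
```

View pics/top11z.png

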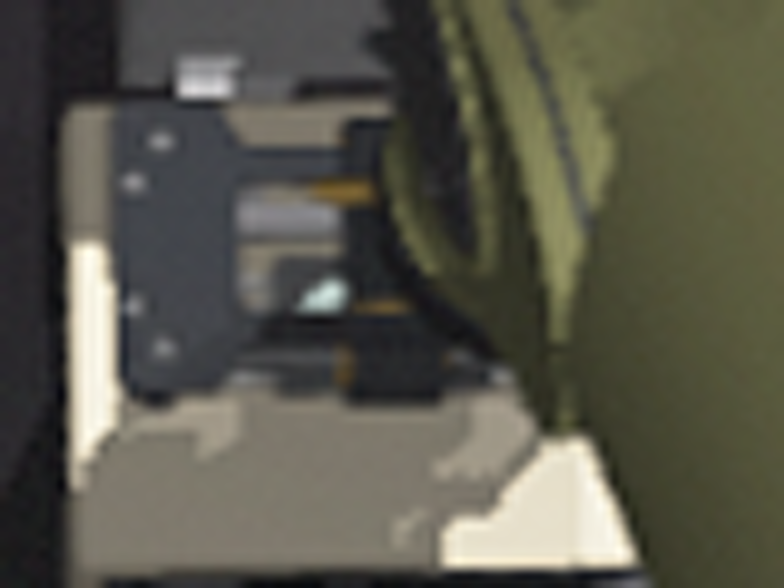

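View pics/side11z.png

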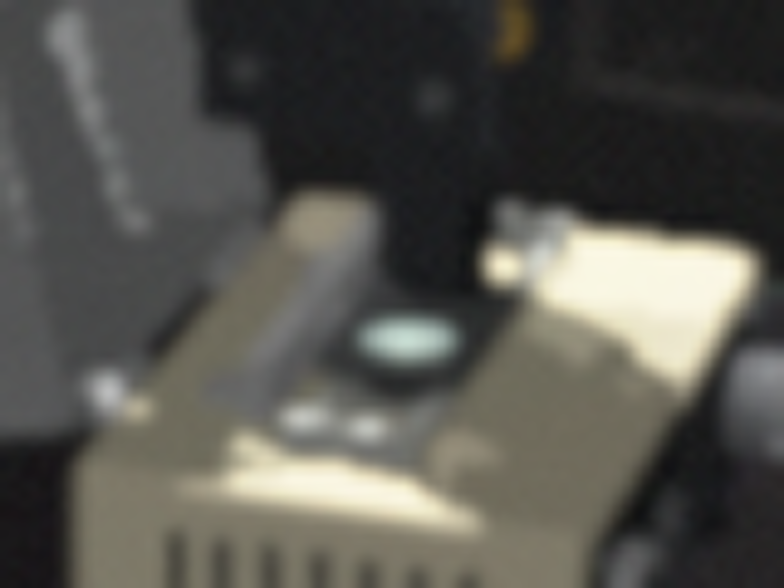

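send_rows(series=[{"dx":0,"dy":1,"dz":0,"turn":0,"grip":0},{"dx":0,"dy":0,"dz":0,"turn":0,"grip":0}])

```text
clock: 21.6
tool_pos: [0.6243, -0.2799, 0.0847]
eef_rot: [0.008, 1.0, -0.002, 0.002]
contact_force: [-3.1, 0.1, 6.2]
opening: 0.137
```

send_rows(series=[{"dx":0,"dy":1,"dz":0,"turn":0,"grip":0},{"dx":0,"dy":0,"dz":0,"turn":0,"grip":0}])

```text
clock: 21.8
tool_pos: [0.6244, -0.2787, 0.0847]
eef_rot: [0.008, 1.0, -0.002, 0.002]
contact_force: [-3.5, -0.1, 6.2]
opening: 0.136
```

send_rows(series=[{"dx":0,"dy":1,"dz":0,"turn":0,"grip":0},{"dx":0,"dy":0,"dz":0,"turn":0,"grip":0}])

```text
clock: 22.0
tool_pos: [0.6244, -0.2771, 0.0847]
eef_rot: [0.008, 1.0, -0.001, 0.002]
contact_force: [-3.1, 0.4, 6.3]
opening: 0.132
```

send_rows(series=[{"dx":0,"dy":1,"dz":0,"turn":0,"grip":0},{"dx":0,"dy":0,"dz":0,"turn":0,"grip":0}])

```text
clock: 22.2
tool_pos: [0.6244, -0.2755, 0.0847]
eef_rot: [0.008, 1.0, -0.001, 0.002]
contact_force: [-3.0, 0.9, 6.0]
opening: 0.132
```

send_rows(series=[{"dx":0,"dy":0,"dz":0,"turn":0,"grip":0},{"dx":0,"dy":0,"dz":0,"turn":0,"grip":0}])

```text
clock: 22.4
tool_pos: [0.6244, -0.2755, 0.0847]
eef_rot: [0.008, 1.0, -0.001, 0.002]
contact_force: [-4.2, 1.8, 5.1]
opening: 0.136
```

send_rows(series=[{"dx":0,"dy":0.7,"dz":0,"turn":0,"grip":0},{"dx":0,"dy":0,"dz":0,"turn":0,"grip":0}])

```text
clock: 22.6
tool_pos: [0.6244, -0.2754, 0.0847]
eef_rot: [0.008, 1.0, -0.001, 0.002]
contact_force: [-3.1, 0.4, 6.1]
opening: 0.138
```

send_rows(series=[{"dx":0,"dy":0.7,"dz":0,"turn":0,"grip":0},{"dx":0,"dy":0,"dz":0,"turn":0,"grip":0}])

```text
clock: 22.8
tool_pos: [0.6244, -0.2753, 0.0847]
eef_rot: [0.008, 1.0, -0.002, 0.002]
contact_force: [-3.5, -1.0, 5.9]
opening: 0.135
```

send_rows(series=[{"dx":0,"dy":0.7,"dz":0,"turn":0,"grip":0},{"dx":0,"dy":0,"dz":0,"turn":0,"grip":0}])

```text
clock: 23.0
tool_pos: [0.6244, -0.2752, 0.0847]
eef_rot: [0.009, 1.0, -0.002, 0.002]
contact_force: [-3.1, -1.3, 5.9]
opening: 0.132
```

send_rows(series=[{"dx":0,"dy":0.7,"dz":0,"turn":0,"grip":0},{"dx":0,"dy":0,"dz":0,"turn":0,"grip":0}])

```text
clock: 23.2
tool_pos: [0.6244, -0.2751, 0.0847]
eef_rot: [0.009, 1.0, -0.003, 0.002]
contact_force: [-2.9, -0.9, 6.5]
opening: 0.133
```

send_rows(series=[{"dx":0,"dy":0.7,"dz":0,"turn":0,"grip":0},{"dx":0,"dy":0,"dz":0,"turn":0,"grip":0}])

```text
clock: 23.4
tool_pos: [0.6243, -0.275, 0.0847]
eef_rot: [0.009, 1.0, -0.003, 0.002]
contact_force: [-3.6, -2.3, 5.5]
opening: 0.136
```

```bash
python3 see.py 12
```

```text
23.4 [ 0.62433429 -0.27500948  0.08468785] [-3.58463611 -2.32679163  5.4651771 ] [-0.51084298  0.61920945  0.12293701] 0.13587753445507816
crop 284 161
crop 241 146
```

View pics/side12z.png

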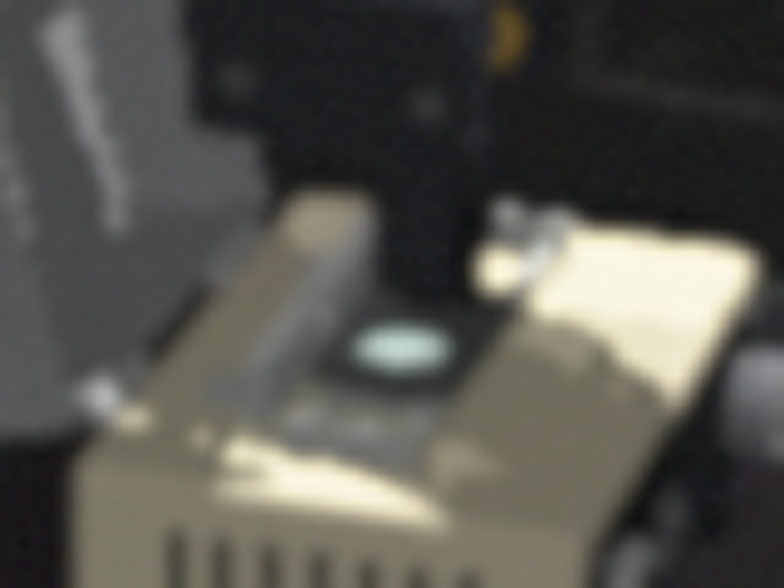

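View pics/top12z.png

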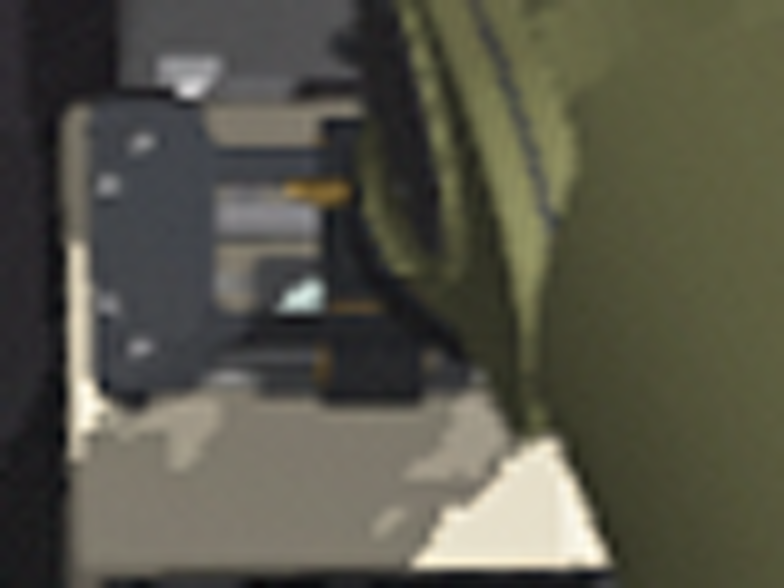

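send_rows(series=[{"dx":0,"dy":-1,"dz":0,"turn":0,"grip":0},{"dx":0,"dy":-0.5,"dz":0,"turn":0,"grip":0},{"dx":0,"dy":0,"dz":0,"turn":0,"grip":0},{"dx":0,"dy":0,"dz":0,"turn":0,"grip":0},{"dx":0,"dy":0,"dz":0,"turn":0,"grip":0}])

```text
clock: 24.0
tool_pos: [0.6244, -0.2751, 0.0847]
eef_rot: [0.008, 1.0, -0.002, 0.002]
contact_force: [-3.5, -0.7, 5.7]
opening: 0.136
```

```bash
python3 - <<'E'
from hood import *
s=get_state(); print(s['clock'],s['tool_pos'],s['contact_force'],s['moment'],s['opening'])
p=hood('side'); W=cloud(p); save(p,'side13')
for t in ['blade','box_of_slips','puck_a']:
    for r in regions_of(p,t)[:1]:
        m=r['pixels']&(p['depth']>0); q=W[m]
        print(t,round(r['score'],2),r['extent'],'med',np.round(np.median(q,0),4),'max',np.round(np.percentile(q,97,0),4))
p=snapshot('top');W=cloud(p); save(p,'top13')
for t in ['blade','ref_block','loupe_1','box_of_slips']:
    for r in regions_of(p,t)[:1]:
        m=r['pixels']&(p['depth']>0); q=W[m]
        print(t,round(r['score'],2),r['extent'],'med',np.round(np.median(q,0),4))
s=get_state(); print(s['clock'],s['tool_pos'],s['contact_force'])
E
```

```text
24.0 [ 0.6243907  -0.27510931  0.08467748] [-3.52653402 -0.7209147   5.66198595] [-0.05490105  0.66413087  0.15194895] 0.13552254328504326
side hood 0.97 min [ 0.691 -0.345  0.063] max [ 0.75  -0.192  0.17 ]
blade 0.8 [297.1, 240.0, 377.6, 256.6] med [ 0.4409 -0.0962  0.0111] max [ 0.5348 -0.091   0.0168]
box_of_slips 0.66 [224.0, 126.8, 267.1, 193.0] med [ 0.7256 -0.2728  0.1122] max [ 0.7481 -0.1921  0.1695]
puck_a 0.5 [318.3, 305.9, 333.3, 324.5] med [0.4291 0.1368 0.0188] max [0.4387 0.1451 0.0216]
blade 0.91 [260.7, 232.0, 263.3, 292.3] med [ 0.4453 -0.1006  0.0116]
ref_block 0.53 [167.8, 220.4, 189.6, 237.9] med [0.5506 0.1177 0.0136]
loupe_1 0.57 [196.7, 162.6, 211.8, 173.5] med [0.7137 0.0433 0.0402]
24.5 [ 0.62437822 -0.2751665   0.08468848] [-3.21376707 -1.15993892  5.39326254]
```

View pics/top13.png

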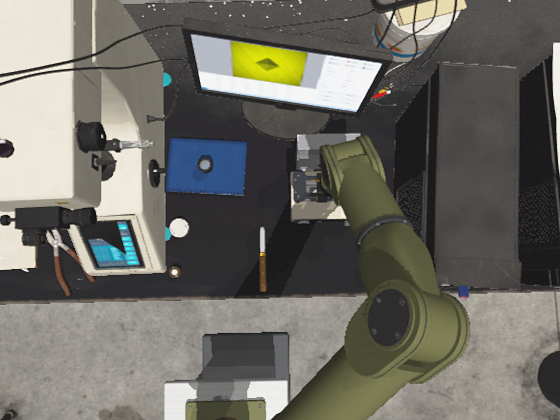

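View pics/side13.png

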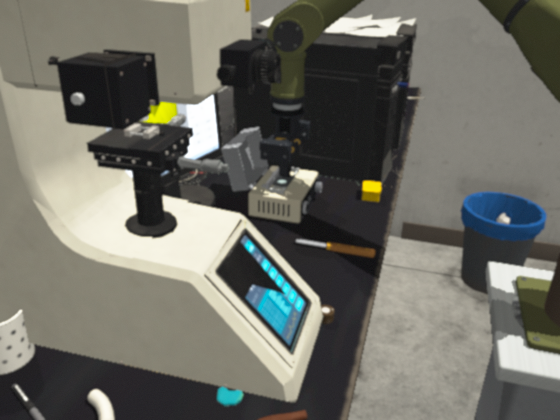

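```bash
python3 -c "
from plant import finish_job; print(finish_job())"
```

```text
the job is handed in; nothing more can be done
None
```

I've handed the job in: the slide is at its notch with the tab still gripped, the hood is open, and the blade is on the bench. It took about 24.5 s of the 67 s allowed.

**What I did**
- **Hood:** I levered it up with the blade in the front slot, then pushed it back with the blade tip.
- **Blade:** I laid it on clear bench at about (0.445, −0.10) and let it go.
- **Slide:** I gripped the tab at 20 N and pushed it about 44.5 mm to the left until the ball clicked in.

**Last checks**
- **Hood:** in the pictures it stands at roughly 1.75 rad and held there after the blade left.
- **Blade:** the point cloud shows it lying flat (handle top 11 to 16 mm above the bench), with the gripper well away from it.
- **Notch:**
  - The slide snapped to TCP y ≈ −0.2755, with the spring ball pulling the tool to the left.
  - A further 3.5 mm of commanded push moved it only 0.5 mm, while resistance rose to 2.3 N.
  - I then eased the command back 1.5 mm, leaving about 1 N.
  - The travel agrees with the camera estimate of ball to notch (44.5 to 46 mm), but the fingers hid the ball and notch at the end, so the seating rests on force and position.
- **Bystanders:** the specimen puck, reference block and loupe measured within about 3 mm of where they started. The detector mistook the hood for the yellow box in the last side picture, so I checked the box by eye and it had not moved.

One thing did not settle out: about 3.5 N sideways and 5.5 N vertical stayed on the tool while gripping, probably from a slightly misaligned grip, and well below the limits.

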